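# Two file strokes over a plate edge

## Robot

A 6-joint arm with a two-finger parallel gripper is mounted at the origin on a cart in front of the work surface, level with it; the furniture and walls round the work are solid. World frame = base frame: x ahead of the robot, y to its left, z up, the work surface at z = 0. Lengths are in m, angles in rad, forces in N, time in s.
With the tool pointing down it reaches from about 0.225 to 0.875 m from the base axis. Payload 3.4 kg.
Tool frame: the origin (TCP) lies between the finger pads; the fingertips stand 11 mm ahead of it and the grasp point (between the pads) lies 8 mm behind it (tips_ahead is the distance from the TCP to the fingertips, in m); z points along the fingers, x is the direction in which the jaws open and shut, and the axes are right-handed (so a half turn about z gives the same grasp; the last joint's range is limited). The gripper opens to 85 mm and grips with 20 to 120 N. Pads are 22 mm wide; open, the fingers measure 114 mm over their backs; the gripper's body (76 mm by 85 mm) begins 54 mm behind the grasp point. The pads swing forward as they close: fully open they stand 13 mm farther back than shut.
Start: joints at [-0.121, 0.276, 1.505, -0, 1.361, -0.121], TCP at [0.575, -0, 0.206] pointing down, gripper open.
Joint ranges: [-2.89, 2.89], [-0.75, 2.08], [0.22, 2.7], [-1.18, 4.32], [0.11, 2.71], [-2.7, 2.7]. Speed limits (rad/s): [2.57, 2.57, 3.14, 3.14, 3.14, 3.14].

## Interface

Orientations are given as a unit quaternion [w, x, y, z].
In Python, from rig import get_state, get_image, sign_off, masks_of, tips_ahead gives the robot as it stands.
- The arm moves only by the tool play_rows, never from a script. Its argument "series" is a list of rows, each an object of numbers: "fingers": the closure, from -1 (fully open) to 1 (shut); "dx", "dy", "dz": the shift along the world's x, y, z in mm; "turn": the turn about the world's z in rad. A call has 1 to 20 rows; each row shifts and turns the pose as measured when the row begins; what a row does not reach is not made up. A row lasts 1/12 s, in which the tool goes at most 41.7 mm and 7.16 degrees, less where a joint would pass 70% of its speed; a pose out of reach is approached as far as the arm can. A call with a gripper value outside its range is refused whole. The fingers move at their own pace and stop on an object; "squeeze" is the grip in N (left out, the last holds). Time passes only in rows, so rows that do not move let the fingers close. It gives the time, the measured TCP pose, the force and the opening at its end, in the units of the state.
- get_state(): the state, without advancing time (a new reading comes with each control period).
- get_image(name): name is "scene" or "side" or "wrist"; returns a dict with "pixels" (384x512x3 uint8, red, green, blue), "vfov" (degrees; the focal length in pixels is half the picture's height over the tangent of half this angle, whatever the lens; pixels are square), "cx", "cy" (the principal point, pixels), "rvec" (rotation vector, rad) and "tvec" (3), from world to camera coordinates, as OpenCV has them; the wrist camera has in their place "hand_eye" (4x4, takes a point from camera to tool coordinates, whose origin is the TCP and whose axes are the tool frame's). Camera axes: x right, y down, z forward; pixel columns grow to the right and rows downward; lengths in m; the calibration is good to about 2 mm. A picture is of the moment at which its call begins: read the wrist's pose just before it. There is no depth.
- sign_off(): hands the job in, once; it reports no verdict.
Trained networks look in a picture, given as the dict that the camera call returned (one of the last four; its "shot" number tells which), for a name from the list of things; names that differ only in an ending like _2 or _b are one class to them, and where a whole thing is asked for, a point or a joint stands for the part that bears it (a point fixed in the world has none). Each returns a list of dicts, best first, with "p" (0 to 1); they miss things now and then, are a little off and sometimes report something else, mostly with a low value. They report only what shows in the picture. A call takes as long as a camera call.
- masks_of(picture, label): "region" (384x512 bool, what is visible of it) and "xy" ([column, row] in pixels, amid what is visible of it).
The state is a dict: "clock": time; "qpos": joint angles; "qd": joint speeds; "effort": joint torques, N m; "position": TCP position; "ee_rot": TCP orientation; "contact_force": force on the tool from outside, world axes, zero at the start; "moment": the same for the moment, N m; "width": finger opening in m.
Only numpy, scipy, OpenCV 4.12 (cv2) and the standard library are available. Lean on these libraries where they do the work, as an engineer would, in place of code of your own. Each camera call takes 0.05 s, during which the arm holds its last target. There are 200 camera calls.

## Task

Take the flat file with the wooden bar grip from its cork pad and give the top edge of the aluminium plate in the sprung clamp two long, level, lightly pressed strokes, square across the middle of the edge, each pushed tip first away from you from the front part of the file to its rear part. File on the forward strokes only, lifting the file clear of the plate to bring it back. Then lay the file back on its pad, lengthwise and grip up, and leave the screwdriver and the spanner where they lie.

Things in the scene. Friction and masses are not known exactly. Their poses are not given: they have to be found in the camera images.
- file: Flat file, loose, 0.2 kg: dark steel blade 160 x 24 x 5 mm under a wooden bar grip 100 mm long, 22 mm wide, 5 to 45 mm above the underside. Origin: centre of the underside (filing face), below the grip's middle. x along the blade to the tip, z up. Lies grip up on the pad, tip away from the robot. Grasp across the 22 mm from above, fingertips 6 mm or more above the underside.
- file_tip (a point): Tip end of the file: middle of the front end of the underside, 80 mm from the file's origin along its x. The front 28 mm of the blade is 18 mm wide.
- pad: Cork pad fixed on the worktop, 200 x 80 x 4 mm thick, long side along its x. Origin: centre of its underside, on the worktop; its top is 4 mm higher. The file starts on it and goes back on it, lengthwise and wholly on the pad.
- plate: Aluminium plate, 50 mm wide (y), 6 mm thick (x), 56 mm high, standing upright in the sprung clamp on a grey base 90 x 110 mm fixed to the worktop. Origin: middle of its lower edge, 52 mm above the worktop; the clamp's jaws end 23 mm below its top edge.
- edge (a point): Middle of the plate's top edge, 108 mm above the worktop. x points forward across the edge, away from the robot to within about 0.3 rad: the direction of the filing strokes; y runs along the edge; z up.
- plate_press (a joint): How far the clamp head with the plate is pressed down on its springs, m: 0 at rest, 0.010 at the stop. It takes 2.5 N to start it and 0.6 N more per mm. A stroke counts as pressed from 1.5 mm; 3 to 6 mm down is good.
- plate_flex (a joint): How far the plate has been dragged along the stroke (edge's x) by the file, m: 0 at rest, positive forward, 1 N per mm, stops at 6 mm either way; springs back by itself. A file dragged backward while pressed makes it negative.
- screwdriver: Screwdriver with a black handle, 191 x 28 x 26 mm, lying on the worktop between pad and fixture; a bystander. Origin: centre of its underside, x toward its blade.
- spanner: Steel spanner, 164 x 29 x 6 mm, lying on the worktop on the left; a bystander. Origin: centre of its underside, long side along its y, which lies roughly fore and aft.

How it is judged:
By the outcome, as a careful person would: the job done as asked, in the order asked, and still so for the second after the job is handed in, with the robot touching nothing.
It also fails if it takes over 51 s, if anything falls off the work surface, if the arm or the gripper's body presses on something with over 40 N, if the wrist force passes 120 N, or if a joint passes its speed limit or range.

## Working session

There is one attempt and no reset: what is moved stays moved. The work goes in short steps, Python scripts to look and compute and a tool call to move; the robot and the scene stay as the last step left them, time stands still between calls to the robot, and variables do not carry over. Pictures are saved under pics/ and viewed, about 8 in all and at most 12, crops included, and the job is handed in when it is done.

Besides the shell and the picture viewer there is one more tool, called after "Call:" as a command line: name --argument value ..., lists and objects as JSON in quotes. play_rows: Moves the arm, as the interface text tells. Its arguments: {"type":"object","properties":{"series":{"type":"array"},"squeeze":{"type":"number"}},"required":["series"]}

```bash
mkdir -p pics; cat > h.py <<'E'
import numpy as np, cv2
from scipy.spatial.transform import Rotation as R
from rig import get_state, get_image, sign_off, masks_of, tips_ahead
def cam(p, st=None):
    f=p["pixels"].shape[0]/2/np.tan(np.radians(p["vfov"])/2)
    K=np.array([[f,0,p["cx"]],[0,f,p["cy"]],[0,0,1.]])
    if "rvec" in p:
        Rm=cv2.Rodrigues(np.array(p["rvec"],float))[0]; t=np.array(p["tvec"],float).ravel()
    else:
        w,x,y,z=st["ee_rot"]; T=np.eye(4); T[:3,:3]=R.from_quat([x,y,z,w]).as_matrix(); T[:3,3]=st["position"]
        M=np.linalg.inv(T@np.array(p["hand_eye"])); Rm=M[:3,:3]; t=M[:3,3]
    return K,Rm,t
def back(c,uv,z):
    K,Rm,t=c; uv=np.atleast_2d(np.array(uv,float))
    d=(Rm.T@np.linalg.inv(K)@np.c_[uv,np.ones(len(uv))].T).T; o=-Rm.T@t
    return o+d*((z-o[2])/d[:,2])[:,None]
def proj(c,X):
    K,Rm,t=c; q=(K@(Rm@np.atleast_2d(X).T+t[:,None])).T; return q[:,:2]/q[:,2:]
def save(p,n): cv2.imwrite("pics/"+n,p["pixels"][:,:,::-1])
E
cat > a.py <<'E'
from h import *
st=get_state(); print(st, tips_ahead)
for n in ("scene","side","wrist"):
    p=get_image(n); save(p,n+"0.png"); c=cam(p,st); print(n,"cam at",-c[1].T@c[2])
    for l,z in (("file",.009),("pad",.004),("plate",.108),("screwdriver",.01),("spanner",.003)):
        for m in masks_of(p,l)[:1]:
            ys,xs=np.nonzero(m["region"]); r=cv2.minAreaRect(np.c_[xs,ys].astype(np.float32))
            print(n,l,round(m["p"],2),np.round(m["xy"]),len(xs),"box",np.round(cv2.boxPoints(r)).tolist()); print("   world",np.round(back(c,cv2.boxPoints(r),z)[:,:2],4).tolist())
E
python3 a.py; python3 - <<'E'
import cv2,numpy as np
a=[cv2.imread(f"pics/{n}0.png") for n in("scene","side","wrist")]
cv2.imwrite("pics/all0.png",cv2.resize(np.vstack([np.hstack(a[:2]),np.hstack([a[2],a[2]*0])]),(800,600)))
E
```

```text
{'clock': 0.0, 'qpos': array([-1.21022673e-01,  2.76602780e-01,  1.50611758e+00, -3.57699449e-05,
        1.36074610e+00, -1.21025183e-01]), 'qd': array([ 0.00012312, -0.00115115, -0.00084532, -0.0005245 , -0.00047284,
       -0.00011368]), 'effort': array([ 6.20495921e-04, -4.16768074e+01, -2.45808578e+01, -1.52056768e-04,
        1.11346930e-02,  1.69860516e-05]), 'position': array([5.74415092e-01, 3.89818331e-05, 2.05441546e-01]), 'ee_rot': array([-9.57501910e-05,  9.99999561e-01,  5.00050465e-06, -9.32157709e-04]), 'contact_force': array([ 0.58325352, -1.23149616,  0.3258521 ]), 'moment': array([0.00938375, 0.01755185, 0.04197818]), 'width': 0.08525598193474264} 0.011
scene cam at [0.22332843 0.70886422 0.84966004]
scene file 0.97 [236. 235.] 711 box [[204.0, 230.0], [209.0, 215.0], [264.0, 233.0], [259.0, 248.0]]
   world [[0.6123, 0.3138], [0.6301, 0.2679], [0.4705, 0.2359], [0.4579, 0.2812]]
scene pad 0.93 [236. 241.] 996 box [[195.0, 235.0], [205.0, 211.0], [272.0, 238.0], [262.0, 262.0]]
   world [[0.6261, 0.3377], [0.6515, 0.2587], [0.4453, 0.2357], [0.4307, 0.3119]]
scene 
[... 1055 characters left out ...]
25.0, 256.0]]
   world [[0.4521, 0.1563], [0.6142, 0.1351], [0.5967, 0.0947], [0.4402, 0.1169]]
side spanner 0.71 [196. 181.] 239 box [[165.0, 179.0], [222.0, 172.0], [222.0, 179.0], [166.0, 186.0]]
   world [[0.433, 0.5093], [0.5935, 0.4734], [0.5801, 0.4385], [0.4234, 0.4745]]
wrist cam at [0.57524676 0.07273521 0.37284042]
wrist plate 0.8 [192. 294.] 949 box [[171.0, 271.0], [194.0, 262.0], [215.0, 318.0], [193.0, 327.0]]
   world [[0.482, -0.0983], [0.5066, -0.0878], [0.5261, -0.1584], [0.5001, -0.1703]]
wrist screwdriver 0.78 [192.  49.] 2321 box [[143.0, 59.0], [145.0, 33.0], [309.0, 46.0], [307.0, 72.0]]
   world [[0.4389, 0.1211], [0.4445, 0.1486], [0.6328, 0.1353], [0.6318, 0.1072]]
```

View pics/all0.png

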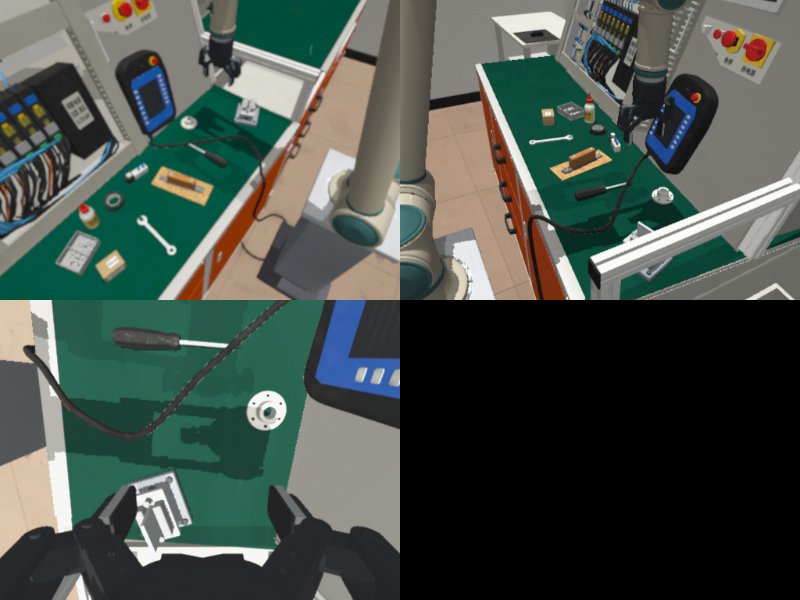

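Scene view: the pad and file are near (185,185) of 400x300. The screwdriver lies to their right and the fixture sits in front of a white rail. A cable crosses the bench, and a pendant stands at the far side. I'll move above the file with the wrist turned 90° and re-measure there.

Call:
play_rows --series '[{"dx":-2,"dy":19,"dz":5,"turn":0.112},{"dx":-2,"dy":19,"dz":5,"turn":0.112},{"dx":-2,"dy":19,"dz":5,"turn":0.112},{"dx":-2,"dy":19,"dz":5,"turn":0.112},{"dx":-2,"dy":19,"dz":5,"turn":0.112},{"dx":-2,"dy":19,"dz":5,"turn":0.112},{"dx":-2,"dy":19,"dz":0,"turn":0.112},{"dx":-2,"dy":19,"dz":0,"turn":0.112},{"dx":-2,"dy":19,"dz":0,"turn":0.112},{"dx":-2,"dy":19,"dz":0,"turn":0.112},{"dx":-2,"dy":19,"dz":0,"turn":0.112},{"dx":-2,"dy":19,"dz":0,"turn":0.112},{"dx":-2,"dy":19,"dz":0,"turn":0.112},{"dx":0,"dy":19,"dz":0,"turn":0.112},{"dx":0,"dy":9,"dz":0,"turn":0.0},{"dx":0,"dy":0}]'

```text
invalid input at $.series[0]: expected keys fingers, dx, dy, dz, turn
```

```bash
cat > b.py <<'E'
import sys
from h import *
tag=sys.argv[1]; st=get_state(); p=get_image("wrist"); save(p,f"w{tag}.png"); c=cam(p,st)
print(st["clock"],st["position"],st["ee_rot"],st["contact_force"],st["width"], -c[1].T@c[2])
w,x,y,z=st["ee_rot"]; print("yaw tool x",np.arctan2(*R.from_quat([x,y,z,w]).as_matrix()[[1,0],0]))
for l in sys.argv[2:]:
    l,z=l.split(":"); z=float(z)
    for m in masks_of(p,l)[:1]:
        ys,xs=np.nonzero(m["region"]); W=back(c,np.c_[xs,ys],z)[:,:2].astype(np.float32)
        r=cv2.minAreaRect(W); print(l,round(m["p"],2),np.round(m["xy"]),len(xs),"ctr",np.round(r[0],4),"size",np.round(r[1],4),"ang",r[2],"rad",np.radians(r[2]).round(3))
E
python3 b.py 1 file:.045 file:.009 pad:.004 screwdriver:.012 spanner:.003
```

```text
0.9 [ 5.75032484e-01 -5.64750252e-06  2.06364736e-01] [1.45099927e-05 9.99999997e-01 1.62636195e-05 7.39766244e-05] [0.04787763 0.57291042 0.0709484 ] 0.08557920435036978 [0.57552568 0.07272751 0.3737489 ]
yaw tool x 3.25293860535882e-05
screwdriver 0.78 [189.  50.] 2413 ctr [0.538  0.1288] size [0.0284 0.1888] ang 86.66205596923828 rad 1.513
```

View pics/w1.png

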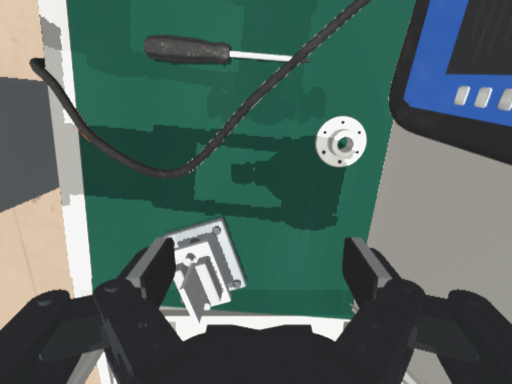

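The wrist picture still shows the start pose, with the fixture at (205,270) px. The move was refused because every key must be given, so I'll resend it in full.

Call:
play_rows --series '[{"fingers":-1,"dx":-2,"dy":19,"dz":5,"turn":0.112},{"fingers":-1,"dx":-2,"dy":19,"dz":5,"turn":0.112},{"fingers":-1,"dx":-2,"dy":19,"dz":5,"turn":0.112},{"fingers":-1,"dx":-2,"dy":19,"dz":5,"turn":0.112},{"fingers":-1,"dx":-2,"dy":19,"dz":5,"turn":0.112},{"fingers":-1,"dx":-2,"dy":19,"dz":5,"turn":0.112},{"fingers":-1,"dx":-2,"dy":19,"dz":0,"turn":0.112},{"fingers":-1,"dx":-2,"dy":19,"dz":0,"turn":0.112},{"fingers":-1,"dx":-2,"dy":19,"dz":0,"turn":0.112},{"fingers":-1,"dx":-2,"dy":19,"dz":0,"turn":0.112},{"fingers":-1,"dx":-2,"dy":19,"dz":0,"turn":0.112},{"fingers":-1,"dx":-2,"dy":19,"dz":0,"turn":0.112},{"fingers":-1,"dx":-2,"dy":19,"dz":0,"turn":0.112},{"fingers":-1,"dx":0,"dy":19,"dz":0,"turn":0.112},{"fingers":-1,"dx":0,"dy":9,"dz":0,"turn":0.0},{"fingers":-1,"dx":0,"dy":0,"dz":0,"turn":0}]' --squeeze 60

```text
clock: 2.53
position: [0.547, 0.2864, 0.2377]
ee_rot: [0.001, 0.682, 0.731, 0.002]
contact_force: [0.6, 0.0, -0.4]
width: 0.0851
```

```bash
python3 b.py 2 file:.045 pad:.004 spanner:.003
```

```text
2.5333 [0.54697981 0.28637229 0.23770264] [0.00103413 0.68191384 0.73142862 0.00215075] [ 0.59311069  0.00595842 -0.41290342] 0.08505594525160091 [0.47382135 0.28057967 0.40475384]
yaw tool x 1.640838550233755
file 0.61 [258. 145.] 1979 ctr [0.5357 0.2833] size [0.1455 0.0232] ang 12.227636337280273 rad 0.213
pad 0.55 [266. 140.] 6114 ctr [0.5387 0.2853] size [0.1993 0.081 ] ang 7.8896965980529785 rad 0.138
spanner 0.73 [399. 130.] 1147 ctr [0.5066 0.4773] size [0.0304 0.1619] ang 77.04798889160156 rad 1.345
```

View pics/w2.png

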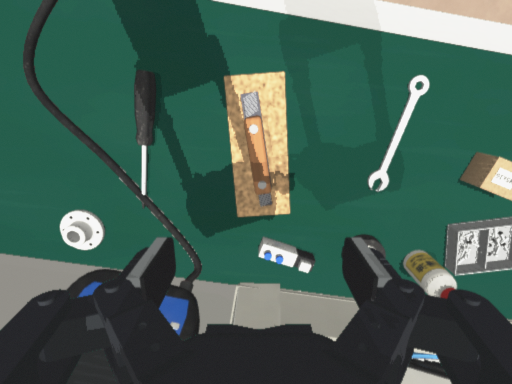

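The wrist view shows the file at about (258,150) px on the pad at (258,145), spanner on the right, screwdriver on the left. I'll fit the file's box model to its mask and check it with an overlay.

```bash
cat > fit.py <<'E'
from h import *
from scipy.optimize import minimize
def box(x0,x1,y0,y1,z0,z1): return np.array([[x,y,z] for x in(x0,x1) for y in(y0,y1) for z in(z0,z1)],float)
FILE=[box(-.08,.052,-.012,.012,0,.005),box(.05,.08,-.009,.009,0,.005),box(-.05,.05,-.011,.011,.005,.045)]
PAD=[box(-.1,.1,-.04,.04,0,.004)]
PLATE=[box(-.003,.003,-.025,.025,.033,.056)]
def place(B,x,y,a,z):
    M=R.from_euler("z",a).as_matrix(); return B@M.T+[x,y,z]
def sil(c,model,q,z,s=4):
    im=np.zeros((384*s,512*s),np.uint8)
    for B in model:
        h=cv2.convexHull(proj(c,place(B,*q,z)).astype(np.float32)); cv2.fillConvexPoly(im,np.round((h+.5)*s).astype(np.int32),1)
    return im
def fit(c,model,q0,z,region,s=4):
    m=cv2.resize(region.astype(np.uint8),None,fx=s,fy=s,interpolation=cv2.INTER_NEAREST)
    def cost(q):
        k=sil(c,model,q,z,s); return 1-(k&m).sum()/max(1,(k|m).sum())
    r=minimize(cost,q0,method="Nelder-Mead",options=dict(initial_simplex=np.array([q0]+[np.array(q0)+d for d in np.diag([.006,.006,.08])]),xatol=1e-4,fatol=1e-4)); return r.x,1-r.fun
def overlay(p,c,items,name,crop,s=5):
    x0,y0,x1,y1=crop; im=cv2.resize(p["pixels"][y0:y1,x0:x1,::-1],None,fx=s,fy=s,interpolation=cv2.INTER_CUBIC)
    for (model,q,z),col in items:
        for B in model:
            h=(proj(c,place(B,*q,z))+.5-[x0,y0])*s
            for i in range(8):
                for j in (1,2,4):
                    if not i&j: cv2.line(im,*[tuple(int(v) for v in h[k]) for k in (i,i|j)],col,1)
    cv2.imwrite("pics/"+name,im)
E
cat > c.py <<'E'
from fit import *
st=get_state(); p=get_image("wrist"); c=cam(p,st)
f,g=[fit(c,M,q,z,masks_of(p,l)[0]["region"]) for l,M,q,z in(("file",FILE,[.54,.28,.14],.004),("pad",PAD,[.539,.285,.138],0))]
print(f,g); overlay(p,c,[((FILE,f[0],.004),(255,255,0)),((PAD,g[0],0),(255,0,255))],"o1.png",(210,60,310,230),s=4)
s=get_image("scene"); cs=cam(s)
for l,M,q,z in(("file",FILE,f[0],.004),("pad",PAD,g[0],0)): print("scene",fit(cs,M,q,z,masks_of(s,l)[0]["region"]))
E
python3 c.py
```

```text
(array([0.54133561, 0.28433088, 0.21764471]), np.float64(0.9552533917381517)) (array([0.5384914 , 0.28556135, 0.1323301 ]), np.float64(0.7391889412196465))
scene (array([0.5405651 , 0.2837005 , 0.22634961]), np.float64(0.9077261652126071))
scene (array([0.53639103, 0.28504309, 0.14570179]), np.float64(0.5321285782824244))
```

View pics/o1.png

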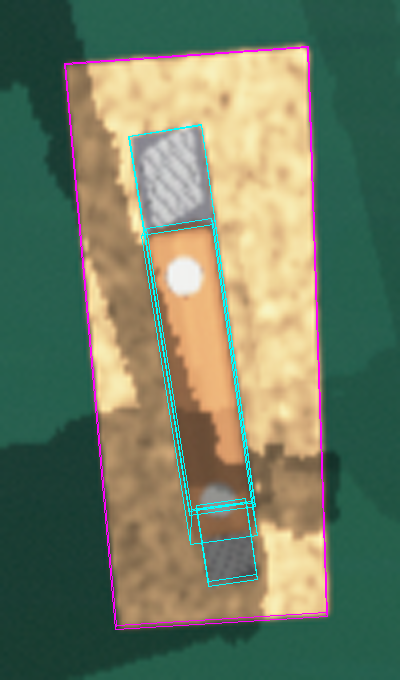

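The overlay fits well on the file (x 0.541, y 0.284, yaw 0.22) and on the pad. I'll descend partway and align.

Call:
play_rows --series '[{"fingers":-0.1,"dx":-2,"dy":-1,"dz":-25,"turn":0.07},{"fingers":-0.1,"dx":-2,"dy":-1,"dz":-25,"turn":0.06},{"fingers":-0.1,"dx":-1,"dy":0,"dz":-25,"turn":0},{"fingers":-0.1,"dx":0,"dy":0,"dz":-25,"turn":0},{"fingers":-0.1,"dx":0,"dy":0,"dz":-15,"turn":0},{"fingers":-0.1,"dx":0,"dy":0,"dz":0,"turn":0}]'

```text
clock: 3.53
position: [0.5441, 0.2806, 0.1223]
ee_rot: [0.003, 0.632, 0.775, 0.006]
contact_force: [-0.5, -1.0, -0.0]
width: 0.0471
```

```bash
cat > s.py <<'E'
from h import *
st=get_state(); w,x,y,z=st["ee_rot"]; M=R.from_quat([x,y,z,w]).as_matrix()
print(st["clock"],st["position"].round(4),"toolx yaw",np.arctan2(M[1,0],M[0,0]).round(4),"z axis",M[:,2].round(4),"F",st["contact_force"].round(2),"Mo",st["moment"].round(2),"w",round(st["width"],4),"tips",tips_ahead,"q",st["qpos"].round(2),"qd",np.abs(st["qd"]).max().round(3))
E
python3 s.py
```

```text
3.5333 [0.5441 0.2806 0.1223] toolx yaw 1.7729 z axis [ 0.0127  0.0053 -0.9999] F [-0.51 -1.02 -0.04] Mo [0.06 0.02 0.02] w 0.0471 tips 0.011 q [ 0.36  0.38  1.57  0.    1.18 -1.41] qd 0.016
```

Call:
play_rows --series '[{"fingers":-0.1,"dx":-2,"dy":2,"dz":-20,"turn":0.01},{"fingers":-0.1,"dx":-1,"dy":1,"dz":-20,"turn":0.01},{"fingers":-0.1,"dx":0,"dy":0,"dz":-10,"turn":0},{"fingers":-0.1,"dx":0,"dy":0,"dz":0,"turn":0}]'

```text
clock: 3.87
position: [0.5433, 0.2836, 0.0737]
ee_rot: [0.004, 0.625, 0.781, 0.008]
contact_force: [-0.7, -0.2, 0.6]
width: 0.0468
```

```bash
python3 s.py
```

```text
3.8667 [0.5433 0.2836 0.0737] toolx yaw 1.7918 z axis [ 0.017   0.0069 -0.9998] F [-0.68 -0.22  0.63] Mo [-0.01  0.05 -0.06] w 0.0468 tips 0.011 q [ 0.37  0.42  1.63  0.    1.07 -1.42] qd 0.022
```

Call:
play_rows --series '[{"fingers":-0.1,"dx":-1,"dy":0,"dz":-18,"turn":0},{"fingers":-0.1,"dx":-1,"dy":0,"dz":-18,"turn":0},{"fingers":-0.1,"dx":0,"dy":0,"dz":-6,"turn":0},{"fingers":-0.1,"dx":0,"dy":0,"dz":0,"turn":0}]'

```text
clock: 4.2
position: [0.546, 0.2848, 0.0362]
ee_rot: [0.007, 0.625, 0.78, 0.012]
contact_force: [0.4, -1.1, -0.7]
width: 0.0471
```

```bash
python3 s.py
```

```text
4.2 [0.546  0.2848 0.0362] toolx yaw 1.7903 z axis [ 0.0263  0.0103 -0.9996] F [ 0.44 -1.11 -0.67] Mo [-0.02  0.01 -0.02] w 0.0471 tips 0.011 q [ 0.37  0.46  1.68  0.    0.98 -1.42] qd 0.019
```

Call:
play_rows --series '[{"fingers":-0.1,"dx":-4,"dy":-1,"dz":-4,"turn":0},{"fingers":-0.1,"dx":-1,"dy":0,"dz":-1,"turn":0}]'

```text
clock: 4.37
position: [0.5428, 0.2843, 0.0333]
ee_rot: [0.008, 0.626, 0.78, 0.014]
contact_force: [0.1, -0.1, 0.3]
width: 0.0472
```

```bash
python3 s.py
```

```text
4.3667 [0.5428 0.2843 0.0333] toolx yaw 1.7899 z axis [ 0.0299  0.0115 -0.9995] F [ 0.13 -0.13  0.25] Mo [-0.02  0.02 -0.03] w 0.0472 tips 0.011 q [ 0.37  0.45  1.69 -0.    0.96 -1.42] qd 0.037
```

Call:
play_rows --series '[{"fingers":-0.1,"dx":-1,"dy":0,"dz":-3,"turn":0},{"fingers":1,"dx":0,"dy":0,"dz":0,"turn":0},{"fingers":1,"dx":0,"dy":0,"dz":0,"turn":0},{"fingers":1,"dx":0,"dy":0,"dz":0,"turn":0},{"fingers":1,"dx":0,"dy":0,"dz":0,"turn":0},{"fingers":1,"dx":0,"dy":0,"dz":0,"turn":0}]' --squeeze 80

```text
clock: 4.87
position: [0.5436, 0.2852, 0.0338]
ee_rot: [0.01, 0.626, 0.78, 0.017]
contact_force: [-0.6, -0.1, -0.9]
width: 0.0
```

```bash
python3 s.py
```

```text
4.8667 [0.5436 0.2852 0.0338] toolx yaw 1.7899 z axis [ 0.0359  0.0139 -0.9993] F [-0.6  -0.12 -0.95] Mo [0.02 0.01 0.03] w 0.0 tips 0.011 q [ 0.37  0.45  1.7  -0.    0.96 -1.42] qd 0.004
```

```bash
python3 - <<'E'
from h import *
im=[]
for n in("wrist","scene","side"):
    p=get_image(n)["pixels"][:,:,::-1]; im.append(p if n=="wrist" else cv2.resize(p[180:280,170:300] if n=="scene" else p[150:250,180:310],(512,384)))
cv2.imwrite("pics/g1.png",cv2.resize(np.hstack(im),(800,600*384*0+200)) if 0 else cv2.resize(np.vstack([np.hstack(im[:2]),np.hstack([im[2],im[2]*0])]),(800,600)))
E
```

```text
(no output)
```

View pics/g1.png

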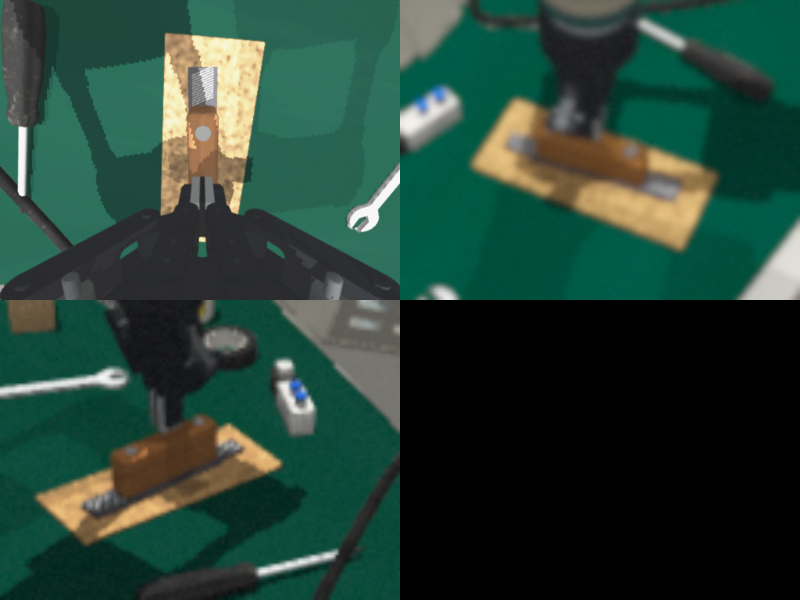

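Bottom-left (side view) shows the fingers shut above and behind the grip, with the file undisturbed on the pad. The width reads 0, so the grasp missed. I'll check the reported pose against the pictures.

```bash
python3 - <<'E'
from fit import *
st=get_state(); p=get_image("wrist"); c=cam(p,st); w,x,y,z=st["ee_rot"]; M=R.from_quat([x,y,z,w]).as_matrix()
print(st["position"],"wrist px of tool z=-.02..+.03:",[ (k,proj(c,st["position"]+M[:,2]*k/1000).round(0).tolist()[0]) for k in(-20,-8,0,11,24)])
print(np.array(p["hand_eye"]).round(4))
print("wrist fit now",fit(c,FILE,[.541,.284,.22],.004,masks_of(p,"file")[0]["region"]))
for n in("scene","side"):
    s=get_image(n);cs=cam(s); print(n,fit(cs,FILE,[.541,.284,.22],.004,masks_of(s,"file")[0]["region"]))
    print(n,"px TCP",proj(cs,st["position"]).round(1),"tip",proj(cs,st["position"]+M[:,2]*.011).round(1),"griptop",proj(cs,[.541,.284,.049]).round(1))
    overlay(s,cs,[((FILE,[.541,.284,.22],.004),(255,255,0)),(([box(-.004,.004,-.011,.011,-.019,.011)],[st["position"][0],st["position"][1],.22],st["position"][2]),(0,0,255))],n+"_o.png",(180,160,300,260) if n=="side" else(180,190,290,270))
a=cv2.imread("pics/side_o.png");b=cv2.imread("pics/scene_o.png"); b=cv2.resize(b,(a.shape[1],a.shape[0])); cv2.imwrite("pics/o2.png",cv2.resize(np.hstack([a,b]),(800,333)))
E
```

```text
[0.54348805 0.28511976 0.03361108] wrist px of tool z=-.02..+.03: [(-20, [260.0, 236.0]), (-8, [259.0, 228.0]), (0, [259.0, 222.0]), (11, [259.0, 216.0]), (24, [259.0, 209.0])]
[[ 1.000e+00 -4.000e-04 -2.000e-04 -5.000e-04]
 [ 4.000e-04  9.580e-01  2.869e-01 -7.270e-02]
 [ 1.000e-04 -2.869e-01  9.580e-01 -1.674e-01]
 [ 0.000e+00  0.000e+00  0.000e+00  1.000e+00]]
wrist fit now (array([0.54130879, 0.28413699, 0.21278114]), np.float64(0.6512219997733539))
scene (array([0.54070953, 0.28459355, 0.22572355]), np.float64(0.8432436622994031))
scene px TCP [[230.7 228.8]] tip [[230.7 231. ]] griptop [[231.5 225.7]]
side (array([0.54106871, 0.28243084, 0.22678953]), np.float64(0.8705152812638417))
side px TCP [[233.9 199.3]] tip [[234.1 202.8]] griptop [[233.2 194.8]]
```

View pics/o2.png

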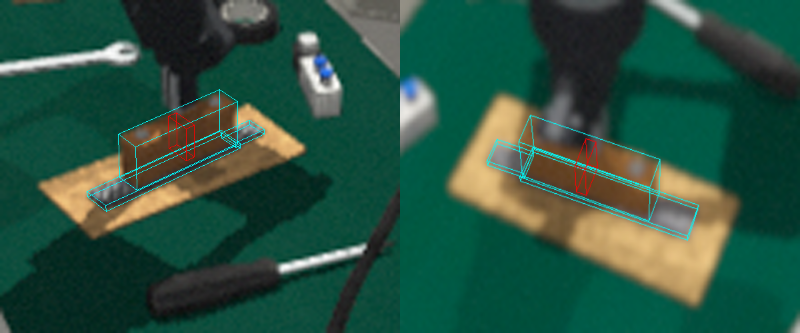

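The camera fits put the file where it was, but the visible tips look about 25–35 mm higher than the reported TCP implies. I'll zoom in before going lower.

```bash
python3 - <<'E'
from fit import *
st=get_state(); w,x,y,z=st["ee_rot"]; M=R.from_quat([x,y,z,w]).as_matrix()
ims=[]
for n,(a,b) in(("wrist",(196,140)),("side",(214,165)),("scene",(210,195))):
    p=get_image(n); c=cam(p,st); k=120 if n=="wrist" else 44; s=400/k
    im=cv2.resize(p["pixels"][b:b+k*3//2,a:a+k,::-1],(400,600),interpolation=cv2.INTER_CUBIC)
    for d,col in((-40,(255,0,0)),(-19,(0,255,255)),(0,(0,255,0)),(11,(0,0,255))):
        for yy in (-11,0,11):
            q=(proj(c,st["position"]+M@np.array([0,yy/1000,d/1000]))[0]+.5-[a,b])*s; cv2.circle(im,(int(q[0]),int(q[1])),3,col,-1)
    ims.append(im)
cv2.imwrite("pics/z1.png",cv2.resize(np.hstack(ims),(800,400)))
E
```

```text
(no output)
```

View pics/z1.png

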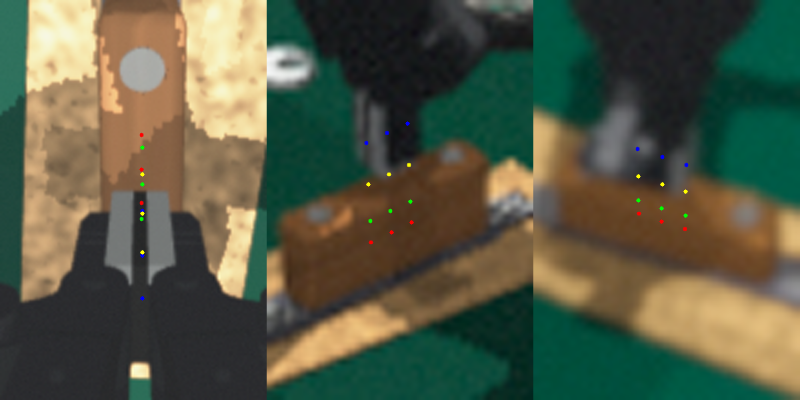

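The zoom shows the real fingertips about 25 mm behind the reported TCP, roughly level with the yellow dots and above the grip. I'll open a little, go down in small steps and watch the force.

Call:
play_rows --series '[{"fingers":-0.1,"dx":0,"dy":0,"dz":0,"turn":0},{"fingers":-0.1,"dx":0,"dy":0,"dz":0,"turn":0},{"fingers":-0.1,"dx":-1,"dy":0,"dz":-14,"turn":0},{"fingers":-0.1,"dx":-1,"dy":0,"dz":-14,"turn":0}]'

```text
clock: 5.8
position: [0.5443, 0.2862, 0.0081]
ee_rot: [0.011, 0.625, 0.78, 0.02]
contact_force: [-0.4, 0.1, -0.9]
width: 0.0467
```

```bash
python3 s.py; python3 - <<'E'
from h import *
p=get_image("wrist"); a=p["pixels"][130:330,186:326,::-1]
q=get_image("side")["pixels"][160:225,210:260,::-1]
cv2.imwrite("pics/z2.png",np.hstack([cv2.resize(a,(385,550)),cv2.resize(q,(415,550))]))
E
```

```text
5.8 [0.5443 0.2862 0.0081] toolx yaw 1.79 z axis [ 0.0425  0.0164 -0.999 ] F [-0.42  0.13 -0.88] Mo [-0.    0.01  0.01] w 0.0467 tips 0.011 q [ 0.37  0.48  1.73 -0.    0.89 -1.42] qd 0.392
```

View pics/z2.png

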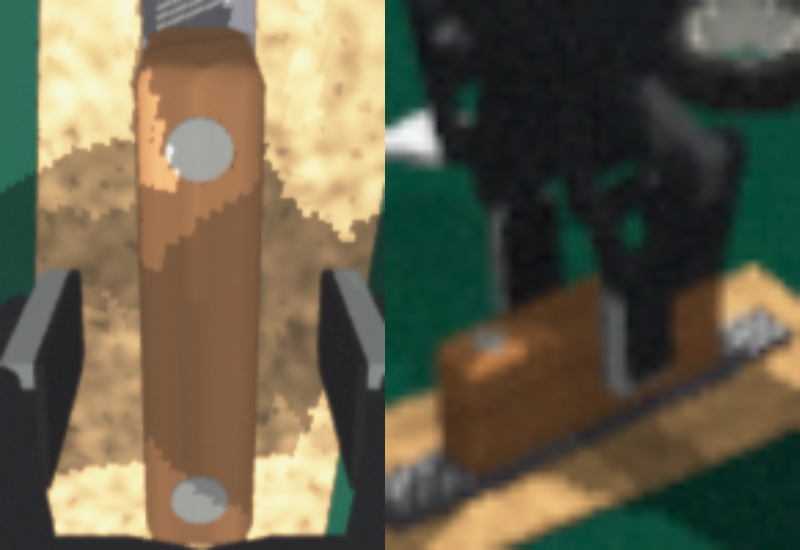

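The fingers now visibly straddle the grip, centred with about equal gaps in the left crop. I'll go slightly lower, then close.

Call:
play_rows --series '[{"fingers":-0.1,"dx":-2,"dy":-1,"dz":-14,"turn":0},{"fingers":1,"dx":0,"dy":0,"dz":-1,"turn":0},{"fingers":1,"dx":0,"dy":0,"dz":-1,"turn":0},{"fingers":1,"dx":0,"dy":0,"dz":0,"turn":0},{"fingers":1,"dx":0,"dy":0,"dz":0,"turn":0}]'

```text
clock: 6.32
position: [0.5422, 0.2852, -0.0076]
ee_rot: [0.011, 0.625, 0.78, 0.019]
contact_force: [0.0, -0.3, -2.2]
width: 0.0207
```

```bash
python3 s.py
```

```text
6.3167 [ 0.5422  0.2852 -0.0076] toolx yaw 1.79 z axis [ 0.0404  0.0156 -0.9991] F [ 0.02 -0.27 -2.18] Mo [0.01 0.04 0.02] w 0.0207 tips 0.011 q [ 0.37  0.5   1.75 -0.    0.86 -1.42] qd 0.012
```

Gripped: width 20.7 mm, with a small weight change in the force. I'll lift and check for drift in tilt.

Call:
play_rows --series '[{"fingers":1,"dx":0,"dy":0,"dz":30,"turn":0},{"fingers":1,"dx":0,"dy":0,"dz":38,"turn":0},{"fingers":1,"dx":0,"dy":0,"dz":38,"turn":0},{"fingers":1,"dx":0,"dy":0,"dz":38,"turn":0},{"fingers":1,"dx":0,"dy":0,"dz":30,"turn":0},{"fingers":1,"dx":0,"dy":0,"dz":0,"turn":0}]'

```text
clock: 6.82
position: [0.5373, 0.2832, 0.1725]
ee_rot: [0.009, 0.626, 0.78, 0.015]
contact_force: [0.5, 1.0, -1.6]
width: 0.0208
```

```bash
python3 s.py; python3 - <<'E'
from fit import *
st=get_state(); w,x,y,z=st["ee_rot"]; M=R.from_quat([x,y,z,w]).as_matrix()
for n in("side","scene"):
    p=get_image(n); c=cam(p)
    if n=="side": save(p,"side3.png")
    for l in ("plate","file"):
        m=masks_of(p,l)
        if not m: print(n,l,"none"); continue
        print(n,l,m[0]["p"],m[0]["xy"])
        if l=="file": print(fit(c,FILE,[*st["position"][:2],.22],st["position"][2]+.0116,m[0]["region"]))
        else: print(fit(c,PLATE,[.503,-.13,.25],.052,m[0]["region"]))
E
```

```text
6.8167 [0.5373 0.2832 0.1725] toolx yaw 1.7899 z axis [ 0.0322  0.0123 -0.9994] F [ 0.52  0.99 -1.6 ] Mo [-0.   -0.05  0.02] w 0.0208 tips 0.011 q [ 0.37  0.32  1.52 -0.    1.26 -1.42] qd 0.043
side plate 0.54 [312.5, 292.8]
(array([ 0.49254784, -0.13880763,  0.40220919]), np.float64(0.5592643051771117))
side file none
scene plate 0.45 [322.5, 128.5]
(array([ 0.49186769, -0.13199035,  0.38401419]), np.float64(0.6321393998063891))
scene file 0.71 [244.5, 192.9]
(array([0.53003292, 0.28412   , 0.22952607]), np.float64(0.6293289146644573))
```

Call:
play_rows --series '[{"fingers":1,"dx":-10,"dy":-15,"dz":5,"turn":0},{"fingers":1,"dx":-12,"dy":-30,"dz":5,"turn":0},{"fingers":1,"dx":-12,"dy":-35,"dz":5,"turn":0},{"fingers":1,"dx":-12,"dy":-35,"dz":0,"turn":0},{"fingers":1,"dx":-12,"dy":-35,"dz":0,"turn":0},{"fingers":1,"dx":-12,"dy":-35,"dz":0,"turn":0},{"fingers":1,"dx":-12,"dy":-35,"dz":0,"turn":0},{"fingers":1,"dx":-12,"dy":-30,"dz":0,"turn":0},{"fingers":1,"dx":-10,"dy":-20,"dz":0,"turn":0},{"fingers":1,"dx":0,"dy":0,"dz":0,"turn":0}]'

```text
clock: 7.95
position: [0.4125, 0.0027, 0.1588]
ee_rot: [-0.008, 0.623, 0.782, -0.005]
contact_force: [-0.9, 1.5, -2.9]
width: 0.021
```

```bash
python3 s.py; cat > d.py <<'E'
from fit import *
import sys
st=get_state(); z=st["position"]; p=get_image("wrist"); c=cam(p,st); m=masks_of(p,"plate")
print(m[0]["p"],m[0]["xy"],m[0]["region"].sum()); q,i=fit(c,PLATE,[.493,-.135,.3],.052,m[0]["region"]); print("plate",q,i)
mf=masks_of(p,"file"); print("file",[(k["p"],k["xy"]) for k in mf])
overlay(p,c,[((PLATE,q,.052),(255,255,0)),((FILE,[z[0],z[1],.22],z[2]+.0116),(0,0,255))],sys.argv[1],(0,0,512,384),s=1.5)
E
python3 d.py p1.png
```

```text
7.95 [0.4125 0.0027 0.1588] toolx yaw 1.7969 z axis [-0.019   0.0022 -0.9998] F [-0.89  1.5  -2.88] Mo [-0.04  0.03  0.02] w 0.021 tips 0.011 q [-0.16  0.08  1.89 -0.    1.2  -1.96] qd 0.052
0.56 [81.3, 241.5] 1733
plate [ 0.48958715 -0.13802636  0.35429061] 0.6021745391705069
file [(0.65, [257.1, 206.8])]
```

View pics/p1.png

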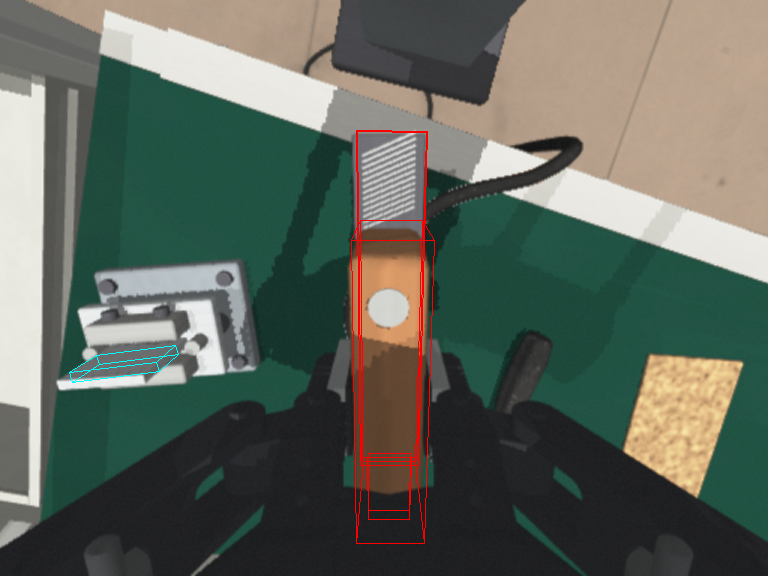

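The held file matches the red model. The plate fit on the fixture (left, about (120,365) in the view) is poor, so I'll zoom in there.

```bash
python3 - <<'E'
from fit import *
st=get_state(); p=get_image("wrist"); c=cam(p,st); np.savez("w_p1.npz",K=c[0],Rm=c[1],t=c[2],px=p["pixels"])
m=masks_of(p,"plate")[0]["region"]
s=7; x0,y0,x1,y1=30,165,144,250
im=cv2.resize(p["pixels"][y0:y1,x0:x1,::-1],None,fx=s,fy=s,interpolation=cv2.INTER_CUBIC)
cs,_=cv2.findContours(cv2.resize(m[y0:y1,x0:x1].astype(np.uint8),None,fx=s,fy=s,interpolation=0),cv2.RETR_EXTERNAL,cv2.CHAIN_APPROX_NONE); cv2.drawContours(im,cs,-1,(0,0,255),1)
for v in range(0,120,10):
    cv2.line(im,(v*s,0),(v*s,8),(0,255,0),1); cv2.putText(im,str(x0+v),(v*s,20),0,.4,(0,255,255)); cv2.putText(im,str(y0+v),(0,v*s),0,.4,(0,255,255)); cv2.line(im,(0,v*s),(8,v*s),(0,255,0),1)
cv2.imwrite("pics/pz.png",im)
E
```

```text
(no output)
```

View pics/pz.png

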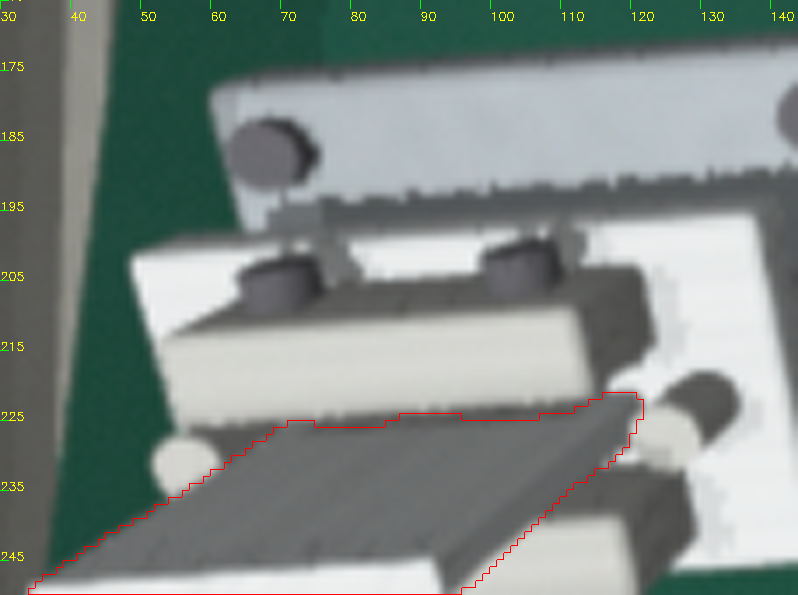

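The crop clearly shows the plate's near top edge, running from about (36.5,249) to (92,244.5) px. I'll back-project those corners.

```bash
python3 - <<'E'
from fit import *
d=np.load("w_p1.npz"); c=(d["K"],d["Rm"],d["t"]); px=d["px"]
e=back(c,[[36.4,248.7],[92.0,244.4]],.108); v=e[1]-e[0]; a=np.arctan2(-v[0],v[1]); print(e,"len",np.hypot(*v[:2]),"yaw",a,"edge ctr",e.mean(0)[:2]+.003*np.array([np.cos(a),np.sin(a)]))
b=back(c,[[60.3,178],[143.5,171.3]],.01); v=b[1]-b[0]; print("base near edge yaw",np.arctan2(-v[0],v[1]),np.hypot(*v[:2]))
g=cv2.cvtColor(px,cv2.COLOR_RGB2GRAY); 
for col in (45,55,65,75,85): print(col,g[240:275,col])
E
```

```text
[[ 0.50185004 -0.16706948  0.108     ]
 [ 0.4874292  -0.12174905  0.108     ]] len 0.047559458279322855 yaw 0.30806693890102005 edge ctr [ 0.49749838 -0.14349962]
base near edge yaw 0.3077982791423928 0.09557275563557394
45 [ 61  84 109 108 108 109 112 146 213 236 238 236 235 220 130  69  56  56
  57  57  57  58  57  58  58  58  59  59  57  59  59  57  58  58  58]
55 [109 109 108 109 109 110 121 173 230 237 236 235 230 199  93  57  58  55
  57  56  57  58  57  58  58  58  58  57  58  57  60  58  59  59  58]
65 [111 109 108 105 101 110 161 228 239 239 239 238 231 191 150  78  58  57
  57  58  57  57  57  58  57  59  58  57  56  59  59  59  60  59  60]
75 [110 107 101 100 110 141 209 236 238 238 237 230 202 171  98  67  65  65
  65  66  66  68  65  67  65  66  68  66  68  66  67  67  67  68  67]
85 [109 110 109 110 118 168 226 234 235 235 234 222 187 127  74  65  65  64
  67  67  64  67  67  66  65  67  65  67  67  67  66  67  68  68  68]
```

```bash
python3 - <<'E'
from fit import *
st=get_state(); 
e=lambda q: np.round(q,4)
for n in("wrist","scene","side"):
    p=get_image(n); c=cam(p,st); m=masks_of(p,"plate")
    if not m: continue
    m=m[0]; ys,xs=np.nonzero(m["region"]); print(n,m["p"],"cols",xs.min(),xs.max(),"rows",ys.min(),ys.max(), "pred corners",proj(c,place(PLATE[0],.498,-.1445,.305,.052)).round(0).tolist())
    for z0 in (.033,.026,.02):
        q,i=fit(c,[box(-.003,.003,-.025,.025,z0,.056)],[.498,-.1445,.305],.052,m["region"]); print(z0,e(q),round(i,3))
E
```

```text
wrist 0.57 cols 34 120 rows 219 252 pred corners [[52.0, 235.0], [33.0, 247.0], [106.0, 232.0], [92.0, 243.0], [54.0, 241.0], [35.0, 254.0], [107.0, 238.0], [94.0, 249.0]]
0.033 [ 0.4961 -0.144   0.3289] 0.655
0.026 [ 0.4949 -0.1429  0.3183] 0.751
0.02 [ 0.4965 -0.1444  0.3244] 0.842
side 0.49 cols 303 323 rows 284 303 pred corners [[324.0, 307.0], [325.0, 298.0], [302.0, 293.0], [303.0, 283.0], [326.0, 305.0], [327.0, 296.0], [305.0, 291.0], [305.0, 282.0]]
0.033 [ 0.4938 -0.1397  0.2706] 0.555
0.026 [ 0.4939 -0.1388  0.2735] 0.554
0.02 [ 0.4942 -0.1384  0.2164] 0.544
```

```bash
python3 - <<'E'
from fit import *
a=cv2.imread("pics/w1.png",0); print(a[296:384:1,330]); print(a[296:384:1,265])
d=np.load("w_p1.npz"); g=cv2.cvtColor(d["px"],cv2.COLOR_RGB2GRAY)
for r in(60,120,200,300): print(r,g[r,:70])
f=d["K"][0,0]; o1=np.array([.57553,.07273,.37375]); H=np.array([[1,0,0],[0,.958,.2869],[0,-.2869,.958]]); M1=R.from_quat([1,0,0,0]).as_matrix()@H
for v in(306,310,318,322,345): 
    r=M1@np.array([0,(v-192)/f,1]); print("w1 row",v,[(z,round(o1[1]+r[1]/r[2]*(z-o1[2]),3)) for z in(0,.1,.2)])
c=(d["K"],d["Rm"],d["t"])
for u,v in((30,60),(30,200),(45,120),(37,200),(45,200)): print("p1",u,v,[(z,back(c,[[u,v]],z)[0,:2].round(3).tolist()) for z in(0,.1,.2)])
E
```

```text
[ 71  70  70  70  71  70  71  70  72  70  71  69  72  72  70  69  70  70
  72  79  83 116 210 245 246 245 245 245 245 245 245 245 245 245 245 245
 245 245 245 245 245 243 208  88  39  39  40  39  39  40  37  39  37  37
  37  35  38  39  37  39  39  38  37  40  39  41  39  38  39  40  40  40
  40  39  39  40  40  41  41  38  40  39  40  40  39  38  40  40]
[ 72  71  71  70  70  71  71  70  70  70  72  71  70  71  70  72  74  89
 115 144 219 245 245 245 245 245 245 245 245 245 245 241 166  66  40  41
  38  38  39  38  38  40  39  40  40  41  41  40  41  39  42  41  42  41
  39  39  39  39  38  39  39  41  40  41  38  40  39  39  40  40  40  41
  40  40  39  38  39  39  38  40  40  40  40  39  39  41  38  41]
60 [233 233 233 233 233 233 233 233 234 234 233 233 231 231 231 228 196 202
 228 231 232 232 232 232 232 229 180 104  84  83  82  83  84  84  83  84
  84  89  90  90  90  98 137 142 142 142 141 143 128  90  83  83  82  82
  82  82  83  84  82  82  64  59  58  59  59  59  58  58  57  60]
120 [232 232 231 231 231 231 231 231 231 230 230 230 231 232 232 232 232 232
 230 230 230 229 23
[... 921 characters left out ...]
)), (0.2, np.float64(-0.069))]
w1 row 318 [(0, np.float64(-0.246)), (0.1, np.float64(-0.161)), (0.2, np.float64(-0.075))]
w1 row 322 [(0, np.float64(-0.254)), (0.1, np.float64(-0.166)), (0.2, np.float64(-0.079))]
w1 row 345 [(0, np.float64(-0.299)), (0.1, np.float64(-0.199)), (0.2, np.float64(-0.1))]
p1 30 60 [(0, [0.355, -0.254]), (0.1, [0.353, -0.18]), (0.2, [0.35, -0.106])]
p1 30 200 [(0, [0.513, -0.252]), (0.1, [0.463, -0.179]), (0.2, [0.412, -0.106])]
p1 45 120 [(0, [0.414, -0.237]), (0.1, [0.394, -0.168]), (0.2, [0.373, -0.1])]
p1 37 200 [(0, [0.512, -0.244]), (0.1, [0.461, -0.173]), (0.2, [0.411, -0.102])]
p1 45 200 [(0, [0.509, -0.235]), (0.1, [0.46, -0.167]), (0.2, [0.411, -0.099])]
```

The table edge is at y≈-0.25 and the rail is clear of the work. The edge centre is about (0.4965,-0.143), yaw ≈0.305. I'll move to a hover at the stroke start.

Call:
play_rows --series '[{"fingers":1,"dx":3,"dy":-15,"dz":2,"turn":0.02},{"fingers":1,"dx":3,"dy":-25,"dz":2,"turn":0.02},{"fingers":1,"dx":4,"dy":-28,"dz":2,"turn":0.02},{"fingers":1,"dx":4,"dy":-28,"dz":2,"turn":0.01},{"fingers":1,"dx":4,"dy":-28,"dz":1,"turn":0.01},{"fingers":1,"dx":4,"dy":-20,"dz":1,"turn":0},{"fingers":1,"dx":4,"dy":-10,"dz":0,"turn":0}]'

```text
clock: 9.08
position: [0.4428, -0.1492, 0.1712]
ee_rot: [-0.007, 0.583, 0.813, -0.002]
contact_force: [0.1, -0.3, -2.1]
width: 0.021
```

```bash
cat >> s.py <<'E'
g=np.array([.0404,.0156]); a=np.arctan2(M[1,0],M[0,0])-np.pi/2   # tool yaw -> file yaw = a-1.79+.22+pi/2
fy=a+np.pi/2-1.79+.22
h=np.array([.0404,.0156]); rot=lambda v,t: np.array([v[0]*np.cos(t)-v[1]*np.sin(t),v[0]*np.sin(t)+v[1]*np.cos(t)])
d=M[:2,2]-rot(h,fy-.22); u=np.array([np.cos(fy),np.sin(fy)]); n=np.array([-u[1],u[0]])
pitch=d@u; P=st["position"]; O=P[:2]-rot(np.array([.001,.0009]),fy-.22); z0=P[2]+.0116
E0=np.array([.4965,-.143]); ed=np.array([np.cos(.305),np.sin(.305)]); s=(E0-O)@u
print("file yaw",fy.round(3),"pitch(tip up)",pitch.round(4),"roll",(d@n).round(4),"| edge at file x",s.round(4),"lateral",((E0-O)@n).round(4),"underside above edge mm",((z0+s*pitch-.108)*1000).round(1),"| to start dxdy",((E0-.058*ed-O)*1000).round(1),"to end",((E0+.058*ed-O)*1000).round(1))
E
python3 s.py
```

```text
9.0833 [ 0.4428 -0.1492  0.1712] toolx yaw 1.8969 z axis [-0.0131  0.0041 -0.9999] F [ 0.14 -0.33 -2.08] Mo [ 0.1  -0.1  -0.02] w 0.021 tips 0.011 q [-0.47  0.15  1.77 -0.    1.24 -2.37] qd 0.191
file yaw 0.327 pitch(tip up) -0.0539 roll 0.0017 | edge at file x 0.0541 lateral -0.0107 underside above edge mm 71.9 | to start dxdy [ -0.7 -10.2] to end [110.   24.6]
```

Call:
play_rows --series '[{"fingers":1,"dx":0,"dy":-5,"dz":-8,"turn":-0.01},{"fingers":1,"dx":0,"dy":-4,"dz":-8,"turn":-0.01},{"fingers":1,"dx":0,"dy":0,"dz":-8,"turn":0},{"fingers":1,"dx":0,"dy":0,"dz":-8,"turn":0}]'

```text
clock: 9.42
position: [0.4446, -0.1591, 0.1373]
ee_rot: [-0.005, 0.593, 0.805, -0.001]
contact_force: [-0.1, -0.4, -2.8]
width: 0.0206
```

```bash
python3 s.py
```

```text
9.4167 [ 0.4446 -0.1591  0.1373] toolx yaw 1.873 z axis [-0.0101  0.0045 -0.9999] F [-0.11 -0.38 -2.78] Mo [ 0.04  0.   -0.01] w 0.0206 tips 0.011 q [-0.49  0.18  1.82 -0.    1.15 -2.36] qd 0.264
file yaw 0.303 pitch(tip up) -0.0512 roll 0.0009 | edge at file x 0.0555 lateral 0.0005 underside above edge mm 38.1 | to start dxdy [-2.5 -0.4] to end [108.1  34.5]
```

I'll make one dry pass in the air, well clear of the plate, to learn how tilt and height drift along the stroke.

Call:
play_rows --series '[{"fingers":1,"dx":12,"dy":4,"dz":0,"turn":0},{"fingers":1,"dx":12,"dy":4,"dz":0,"turn":0},{"fingers":1,"dx":12,"dy":4,"dz":0,"turn":0},{"fingers":1,"dx":12,"dy":4,"dz":0,"turn":0},{"fingers":1,"dx":12,"dy":4,"dz":0,"turn":0},{"fingers":1,"dx":12,"dy":4,"dz":0,"turn":0},{"fingers":1,"dx":12,"dy":4,"dz":0,"turn":0},{"fingers":1,"dx":12,"dy":4,"dz":0,"turn":0}]'

```text
clock: 10.08
position: [0.5485, -0.117, 0.1348]
ee_rot: [-0.008, 0.591, 0.807, -0.0]
contact_force: [-0.2, 0.4, -1.8]
width: 0.0213
```

```bash
python3 s.py
```

```text
10.0833 [ 0.5485 -0.117   0.1348] toolx yaw 1.878 z axis [-0.0137  0.0092 -0.9999] F [-0.21  0.37 -1.8 ] Mo [-0.02 -0.04  0.03] w 0.0213 tips 0.011 q [-0.34  0.31  1.64  0.    1.21 -2.22] qd 0.326
file yaw 0.308 pitch(tip up) -0.053 roll 0.0065 | edge at file x -0.0563 lateral -0.0083 underside above edge mm 41.4 | to start dxdy [-106.4  -42.4] to end [ 4.2 -7.6]
```

Call:
play_rows --series '[{"fingers":1,"dx":-12,"dy":-6,"dz":0,"turn":0},{"fingers":1,"dx":-12,"dy":-5,"dz":0,"turn":0},{"fingers":1,"dx":-12,"dy":-5,"dz":0,"turn":0},{"fingers":1,"dx":-12,"dy":-5,"dz":0,"turn":0},{"fingers":1,"dx":-12,"dy":-5,"dz":0,"turn":0},{"fingers":1,"dx":-12,"dy":-5,"dz":0,"turn":0},{"fingers":1,"dx":-12,"dy":-5,"dz":0,"turn":0},{"fingers":1,"dx":-11,"dy":-4,"dz":0,"turn":0}]'

```text
clock: 10.75
position: [0.4528, -0.1568, 0.1353]
ee_rot: [-0.006, 0.588, 0.809, 0.001]
contact_force: [0.2, -0.7, -1.7]
width: 0.0207
```

```bash
python3 s.py
```

```text
10.75 [ 0.4528 -0.1568  0.1353] toolx yaw 1.8838 z axis [-0.008   0.0086 -0.9999] F [ 0.21 -0.66 -1.71] Mo [ 0.01 -0.02 -0.02] w 0.0207 tips 0.011 q [-0.48  0.19  1.81  0.    1.15 -2.37] qd 0.245
file yaw 0.314 pitch(tip up) -0.0478 roll 0.0043 | edge at file x 0.047 lateral 0.0003 underside above edge mm 36.7 | to start dxdy [-10.7  -2.6] to end [99.9 32.2]
```

Call:
play_rows --series '[{"fingers":1,"dx":34,"dy":8,"dz":0,"turn":0},{"fingers":1,"dx":34,"dy":8,"dz":0,"turn":0},{"fingers":1,"dx":34,"dy":8,"dz":0,"turn":-0.005}]'

```text
clock: 11.0
position: [0.5405, -0.1348, 0.1354]
ee_rot: [-0.012, 0.595, 0.804, -0.002]
contact_force: [0.4, -0.1, -2.4]
width: 0.0211
```

```bash
python3 s.py
```

```text
11.0 [ 0.5405 -0.1348  0.1354] toolx yaw 1.8679 z axis [-0.0212  0.01   -0.9997] F [ 0.41 -0.07 -2.35] Mo [-0.05 -0.   -0.03] w 0.0211 tips 0.011 q [-0.37  0.31  1.64  0.    1.22 -2.24] qd 0.794
file yaw 0.298 pitch(tip up) -0.0602 roll 0.0094 | edge at file x -0.0433 lateral 0.0058 underside above edge mm 41.6 | to start dxdy [-98.4 -24.6] to end [12.2 10.2]
```

Call:
play_rows --series '[{"fingers":1,"dx":0,"dy":0,"dz":40,"turn":0},{"fingers":1,"dx":0,"dy":0,"dz":40,"turn":0},{"fingers":1,"dx":0,"dy":0,"dz":40,"turn":0},{"fingers":1,"dx":0,"dy":0,"dz":20,"turn":0},{"fingers":1,"dx":-8,"dy":-2,"dz":-10,"turn":0},{"fingers":1,"dx":-8,"dy":-2,"dz":-10,"turn":0},{"fingers":1,"dx":-8,"dy":-2,"dz":-10,"turn":0},{"fingers":1,"dx":-8,"dy":-2,"dz":-10,"turn":0},{"fingers":1,"dx":-8,"dy":-2,"dz":-10,"turn":0},{"fingers":1,"dx":-8,"dy":-2,"dz":-10,"turn":0},{"fingers":1,"dx":-8,"dy":-2,"dz":-10,"turn":0},{"fingers":1,"dx":-8,"dy":-2,"dz":-10,"turn":0},{"fingers":1,"dx":-8,"dy":-2,"dz":-10,"turn":0},{"fingers":1,"dx":-8,"dy":-2,"dz":-10,"turn":0},{"fingers":1,"dx":-8,"dy":-2,"dz":-10,"turn":0},{"fingers":1,"dx":-6,"dy":-2,"dz":-10,"turn":0}]'

```text
clock: 12.33
position: [0.4366, -0.1674, 0.1562]
ee_rot: [-0.008, 0.598, 0.802, -0.0]
contact_force: [-0.0, -0.3, -2.9]
width: 0.0213
```

```bash
python3 s.py
```

```text
12.3333 [ 0.4366 -0.1674  0.1562] toolx yaw 1.8604 z axis [-0.0135  0.01   -0.9999] F [-0.02 -0.34 -2.94] Mo [ 0.    0.01 -0.03] w 0.0213 tips 0.011 q [-0.52  0.16  1.79  0.    1.21 -2.38] qd 0.346
file yaw 0.29 pitch(tip up) -0.0529 roll 0.007 | edge at file x 0.0655 lateral 0.0069 underside above edge mm 56.3 | to start dxdy [5.5 7.9] to end [116.1  42.8]
```

Pitch is stable at about 3° tip-down with roll near zero, which is acceptable. Now I'll descend to just above the edge at the stroke start.

Call:
play_rows --series '[{"fingers":1,"dx":2,"dy":3,"dz":-11,"turn":0.008},{"fingers":1,"dx":2,"dy":3,"dz":-11,"turn":0.007},{"fingers":1,"dx":0,"dy":2,"dz":-11,"turn":0},{"fingers":1,"dx":0,"dy":0,"dz":-10,"turn":0},{"fingers":1,"dx":0,"dy":0,"dz":-4,"turn":0}]'

```text
clock: 12.75
position: [0.4325, -0.161, 0.1072]
ee_rot: [-0.009, 0.594, 0.805, -0.001]
contact_force: [-0.3, -0.4, -2.1]
width: 0.0206
```

```bash
python3 s.py; python3 - <<'E'
from fit import *
st=get_state(); p=get_image("side"); save(p,"side4.png"); q=get_image("scene"); save(q,"scene4.png"); w=get_image("wrist")
a=cv2.resize(p["pixels"][240:330,265:355,::-1],(400,400),interpolation=cv2.INTER_CUBIC); b=cv2.resize(q["pixels"][85:165,280:360,::-1],(400,400),interpolation=cv2.INTER_CUBIC)
cv2.imwrite("pics/t1.png",np.hstack([a,b]))
E
```

```text
12.75 [ 0.4325 -0.161   0.1072] toolx yaw 1.8699 z axis [-0.0151  0.0099 -0.9998] F [-0.32 -0.43 -2.1 ] Mo [-0.01  0.01 -0.  ] w 0.0206 tips 0.011 q [-0.51  0.2   1.88  0.    1.08 -2.38] qd 0.12
file yaw 0.3 pitch(tip up) -0.0544 roll 0.0075 | edge at file x 0.0676 lateral -0.001 underside above edge mm 7.1 | to start dxdy [9.6 1.6] to end [120.3  36.4]
```

View pics/t1.png

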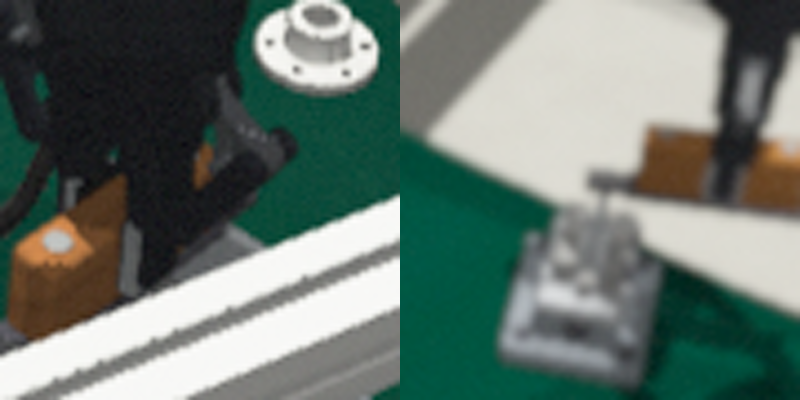

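On the right, the file's front part sits just above the plate's edge. Pressing down, then checking the force.

Call:
play_rows --series '[{"fingers":1,"dx":8,"dy":2,"dz":-5,"turn":0},{"fingers":1,"dx":0,"dy":0,"dz":-6,"turn":0}]'

```text
clock: 13.07
position: [0.4441, -0.1608, 0.0993]
ee_rot: [-0.005, 0.594, 0.804, 0.0]
contact_force: [0.8, 0.4, -2.0]
width: 0.021
```

```bash
python3 s.py
```

```text
13.0667 [ 0.4441 -0.1608  0.0993] toolx yaw 1.8685 z axis [-0.0075  0.0062 -1.    ] F [ 0.77  0.42 -2.01] Mo [-0.04 -0.01  0.04] w 0.021 tips 0.011 q [-0.5   0.22  1.88  0.    1.06 -2.37] qd 0.168
file yaw 0.299 pitch(tip up) -0.0482 roll 0.0017 | edge at file x 0.0565 lateral 0.0023 underside above edge mm 0.2 | to start dxdy [-2.   1.4] to end [108.6  36.2]
```

Call:
play_rows --series '[{"fingers":1,"dx":2,"dy":1,"dz":-6,"turn":0}]'

```text
clock: 13.15
position: [0.4466, -0.1602, 0.0936]
ee_rot: [-0.004, 0.594, 0.804, 0.0]
contact_force: [-3.4, 0.4, 3.5]
width: 0.0211
```

```bash
python3 s.py
```

```text
13.15 [ 0.4466 -0.1602  0.0936] toolx yaw 1.8688 z axis [-0.0067  0.0052 -1.    ] F [-3.4   0.41  3.45] Mo [0.19 0.25 0.07] w 0.0211 tips 0.011 q [-0.49  0.23  1.88  0.    1.04 -2.36] qd 0.186
file yaw 0.299 pitch(tip up) -0.0477 roll 0.0006 | edge at file x 0.0539 lateral 0.0024 underside above edge mm -5.3 | to start dxdy [-4.5  0.8] to end [106.1  35.6]
```

Contact: the force step of about 5.7 N implies roughly 5 mm of press, which agrees with the geometry. Stroking forward in stages.

Call:
play_rows --series '[{"fingers":1,"dx":11,"dy":4,"dz":0,"turn":0},{"fingers":1,"dx":11,"dy":4,"dz":0,"turn":0},{"fingers":1,"dx":11,"dy":4,"dz":-0.5,"turn":0}]'

```text
clock: 13.4
position: [0.4801, -0.1481, 0.0931]
ee_rot: [-0.005, 0.595, 0.804, -0.001]
contact_force: [-1.7, -0.6, 2.3]
width: 0.0213
```

```bash
python3 s.py
```

```text
13.4 [ 0.4801 -0.1481  0.0931] toolx yaw 1.8678 z axis [-0.0088  0.0042 -1.    ] F [-1.72 -0.57  2.27] Mo [-0.07  0.24  0.01] w 0.0213 tips 0.011 q [-0.44  0.27  1.82  0.    1.06 -2.31] qd 0.249
file yaw 0.298 pitch(tip up) -0.0501 roll 0.0002 | edge at file x 0.0184 lateral 0.0007 underside above edge mm -4.2 | to start dxdy [-38.  -11.3] to end [72.7 23.5]
```

Press is about 4.2 mm by geometry, lateral error is 1 mm, and the drag is negative in x as expected. Continuing.

Call:
play_rows --series '[{"fingers":1,"dx":11,"dy":3,"dz":-0.7,"turn":0},{"fingers":1,"dx":11,"dy":3,"dz":-0.7,"turn":0.003},{"fingers":1,"dx":11,"dy":3,"dz":-0.7,"turn":0.003}]'

```text
clock: 13.65
position: [0.5178, -0.1376, 0.0915]
ee_rot: [-0.004, 0.591, 0.806, -0.001]
contact_force: [-1.6, -0.6, 2.7]
width: 0.0212
```

```bash
python3 s.py
```

```text
13.65 [ 0.5178 -0.1376  0.0915] toolx yaw 1.876 z axis [-0.0079  0.0034 -1.    ] F [-1.62 -0.61  2.68] Mo [-0.16  0.36  0.09] w 0.0212 tips 0.011 q [-0.39  0.31  1.76  0.    1.08 -2.27] qd 0.272
file yaw 0.306 pitch(tip up) -0.0493 roll -0.0008 | edge at file x -0.0208 lateral 0.0019 underside above edge mm -3.9 | to start dxdy [-75.7 -21.8] to end [34.9 13. ]
```

Call:
play_rows --series '[{"fingers":1,"dx":11,"dy":4,"dz":-0.8,"turn":0},{"fingers":1,"dx":11,"dy":4,"dz":-0.8,"turn":0},{"fingers":1,"dx":9,"dy":3,"dz":-0.8,"turn":0}]'

```text
clock: 13.9
position: [0.553, -0.1252, 0.0886]
ee_rot: [-0.004, 0.591, 0.807, -0.001]
contact_force: [-2.0, -0.5, 2.6]
width: 0.0209
```

```bash
python3 s.py
```

```text
13.9 [ 0.553  -0.1252  0.0886] toolx yaw 1.8778 z axis [-0.0086  0.0028 -1.    ] F [-2.   -0.49  2.56] Mo [-0.24  0.58  0.04] w 0.0209 tips 0.011 q [-0.35  0.36  1.69 -0.    1.1  -2.22] qd 0.222
file yaw 0.308 pitch(tip up) -0.0502 roll -0.0011 | edge at file x -0.058 lateral 0.0008 underside above edge mm -4.8 | to start dxdy [-110.9  -34.3] to end [-0.2  0.6]
```

The first stroke ran from +58 mm to −58 mm at about 4–5 mm press throughout. I'll lift clear and bring the file back.

Call:
play_rows --series '[{"fingers":1,"dx":1,"dy":0,"dz":14,"turn":0},{"fingers":1,"dx":0,"dy":0,"dz":20,"turn":0},{"fingers":1,"dx":-8,"dy":-3,"dz":5,"turn":0},{"fingers":1,"dx":-12,"dy":-4,"dz":0,"turn":0},{"fingers":1,"dx":-12,"dy":-4,"dz":0,"turn":0},{"fingers":1,"dx":-12,"dy":-4,"dz":0,"turn":0},{"fingers":1,"dx":-12,"dy":-4,"dz":0,"turn":0},{"fingers":1,"dx":-12,"dy":-4,"dz":0,"turn":0},{"fingers":1,"dx":-12,"dy":-4,"dz":0,"turn":0},{"fingers":1,"dx":-12,"dy":-4,"dz":0,"turn":0},{"fingers":1,"dx":-12,"dy":-4,"dz":0,"turn":0}]'

```text
clock: 14.82
position: [0.4395, -0.1569, 0.1179]
ee_rot: [-0.011, 0.59, 0.807, -0.001]
contact_force: [-0.9, 0.3, -2.2]
width: 0.021
```

```bash
python3 s.py
```

```text
14.8167 [ 0.4395 -0.1569  0.1179] toolx yaw 1.8783 z axis [-0.0192  0.0121 -0.9997] F [-0.91  0.35 -2.25] Mo [-0.01 -0.04  0.01] w 0.021 tips 0.011 q [-0.49  0.2   1.85  0.    1.12 -2.37] qd 0.291
file yaw 0.308 pitch(tip up) -0.0575 roll 0.0109 | edge at file x 0.0597 lateral -0.0034 underside above edge mm 18.0 | to start dxdy [ 2.6 -2.6] to end [113.2  32.3]
```

Call:
play_rows --series '[{"fingers":1,"dx":3,"dy":-2,"dz":-6,"turn":0},{"fingers":1,"dx":2,"dy":-1,"dz":-6,"turn":0}]'

```text
clock: 14.98
position: [0.4392, -0.1603, 0.1053]
ee_rot: [-0.012, 0.592, 0.806, -0.001]
contact_force: [0.8, -0.6, -1.6]
width: 0.0212
```

```bash
python3 s.py
```

```text
14.9833 [ 0.4392 -0.1603  0.1053] toolx yaw 1.8748 z axis [-0.0214  0.0125 -0.9997] F [ 0.79 -0.58 -1.56] Mo [-0.02 -0.04  0.04] w 0.0212 tips 0.011 q [-0.5   0.21  1.87  0.    1.09 -2.37] qd 0.161
file yaw 0.305 pitch(tip up) -0.0595 roll 0.0119 | edge at file x 0.061 lateral -0.0001 underside above edge mm 5.3 | to start dxdy [2.9 0.8] to end [113.5  35.7]
```

Call:
play_rows --series '[{"fingers":1,"dx":1,"dy":0,"dz":-5,"turn":0},{"fingers":1,"dx":2,"dy":1,"dz":-5,"turn":0}]'

```text
clock: 15.15
position: [0.4419, -0.1599, 0.0941]
ee_rot: [-0.012, 0.592, 0.805, -0.001]
contact_force: [-1.9, -1.3, 4.0]
width: 0.021
```

```bash
python3 s.py
```

```text
15.15 [ 0.4419 -0.1599  0.0941] toolx yaw 1.873 z axis [-0.0211  0.0125 -0.9997] F [-1.9  -1.32  3.99] Mo [-0.    0.1   0.03] w 0.021 tips 0.011 q [-0.5   0.23  1.88  0.    1.06 -2.37] qd 0.156
file yaw 0.303 pitch(tip up) -0.0593 roll 0.0118 | edge at file x 0.0583 lateral 0.0005 underside above edge mm -5.7 | to start dxdy [0.2 0.5] to end [110.8  35.3]
```

Call:
play_rows --series '[{"fingers":1,"dx":10,"dy":4,"dz":0.5,"turn":0},{"fingers":1,"dx":11,"dy":4,"dz":0,"turn":0},{"fingers":1,"dx":11,"dy":3,"dz":-0.5,"turn":0}]'

```text
clock: 15.4
position: [0.4747, -0.1484, 0.0933]
ee_rot: [-0.014, 0.593, 0.805, -0.002]
contact_force: [-1.4, -1.4, 1.8]
width: 0.0208
```

```bash
python3 s.py
```

```text
15.4 [ 0.4747 -0.1484  0.0933] toolx yaw 1.872 z axis [-0.0243  0.0126 -0.9996] F [-1.41 -1.45  1.79] Mo [-0.07  0.22  0.01] w 0.0208 tips 0.011 q [-0.44  0.27  1.82  0.    1.08 -2.32] qd 0.258
file yaw 0.302 pitch(tip up) -0.0623 roll 0.0129 | edge at file x 0.0236 lateral -0.0007 underside above edge mm -4.5 | to start dxdy [-32.6 -11. ] to end [78.  23.8]
```

Call:
play_rows --series '[{"fingers":1,"dx":11,"dy":3,"dz":-0.8,"turn":0},{"fingers":1,"dx":11,"dy":3,"dz":-0.8,"turn":0.002},{"fingers":1,"dx":11,"dy":3,"dz":-0.8,"turn":0.002}]'

```text
clock: 15.65
position: [0.5135, -0.1378, 0.0912]
ee_rot: [-0.013, 0.59, 0.807, -0.002]
contact_force: [-0.8, -0.7, 2.3]
width: 0.021
```

```bash
python3 s.py
```

```text
15.65 [ 0.5135 -0.1378  0.0912] toolx yaw 1.8789 z axis [-0.0227  0.0116 -0.9997] F [-0.76 -0.72  2.26] Mo [-0.18  0.39 -0.02] w 0.021 tips 0.011 q [-0.39  0.32  1.75  0.    1.1  -2.27] qd 0.272
file yaw 0.309 pitch(tip up) -0.0609 roll 0.0116 | edge at file x -0.0166 lateral 0.0009 underside above edge mm -4.1 | to start dxdy [-71.4 -21.6] to end [39.2 13.2]
```

Call:
play_rows --series '[{"fingers":1,"dx":11,"dy":4,"dz":-1,"turn":0},{"fingers":1,"dx":11,"dy":3,"dz":-1,"turn":0},{"fingers":1,"dx":11,"dy":3,"dz":-0.8,"turn":0}]'

```text
clock: 15.9
position: [0.5506, -0.126, 0.088]
ee_rot: [-0.013, 0.589, 0.808, -0.002]
contact_force: [-1.9, -1.1, 2.2]
width: 0.0212
```

```bash
python3 s.py
```

```text
15.9 [ 0.5506 -0.126   0.088 ] toolx yaw 1.8811 z axis [-0.0237  0.0113 -0.9997] F [-1.93 -1.09  2.24] Mo [-0.21  0.51 -0.02] w 0.0212 tips 0.011 q [-0.35  0.37  1.68  0.    1.12 -2.23] qd 0.281
file yaw 0.311 pitch(tip up) -0.062 roll 0.0116 | edge at file x -0.0556 lateral 0.0011 underside above edge mm -5.0 | to start dxdy [-108.6  -33.4] to end [2.1 1.4]
```

Both strokes are done. I'll lift and carry the file back toward the pad.

Call:
play_rows --series '[{"fingers":1,"dx":1,"dy":0,"dz":14,"turn":0},{"fingers":1,"dx":0,"dy":0,"dz":25,"turn":0},{"fingers":1,"dx":-1,"dy":10,"dz":25,"turn":0},{"fingers":1,"dx":-1,"dy":20,"dz":10,"turn":-0.015},{"fingers":1,"dx":-1,"dy":25,"dz":1,"turn":-0.015},{"fingers":1,"dx":-1,"dy":25,"dz":1,"turn":-0.015},{"fingers":1,"dx":-1,"dy":25,"dz":1,"turn":-0.015},{"fingers":1,"dx":-1,"dy":25,"dz":1,"turn":-0.015},{"fingers":1,"dx":-1,"dy":25,"dz":1,"turn":-0.015},{"fingers":1,"dx":-1,"dy":25,"dz":1,"turn":-0.015},{"fingers":1,"dx":-1,"dy":25,"dz":1,"turn":-0.015},{"fingers":1,"dx":-1,"dy":25,"dz":1,"turn":-0.015},{"fingers":1,"dx":-1,"dy":25,"dz":1,"turn":-0.01},{"fingers":1,"dx":-1,"dy":25,"dz":1,"turn":0},{"fingers":1,"dx":-1,"dy":25,"dz":1,"turn":0}]'

```text
clock: 17.15
position: [0.5552, 0.2002, 0.1643]
ee_rot: [-0.014, 0.652, 0.758, 0.006]
contact_force: [0.1, -0.9, -2.2]
width: 0.0209
```

```bash
sed -i '$a t=np.array([.5385,.2855]); print("to pad",((t-O)*1000).round(1),"turn",(.14-fy).round(3),"underside above pad mm: origin",((z0-.004)*1000).round(1),"tip",((z0+.08*pitch-.004)*1000).round(1))' s.py; python3 s.py
```

```text
17.15 [0.5552 0.2002 0.1643] toolx yaw 1.72 z axis [-0.0142  0.0277 -0.9995] F [ 0.1  -0.93 -2.17] Mo [-0.05 -0.04 -0.04] w 0.0209 tips 0.011 q [ 0.21  0.33  1.54  0.03  1.29 -1.52] qd 0.546
file yaw 0.15 pitch(tip up) -0.0527 roll 0.0231 | edge at file x -0.1082 lateral -0.3299 underside above edge mm 73.6 | to start dxdy [-113.  -359.7] to end [  -2.3 -324.9]
to pad [-15.7  86.2] turn -0.01 underside above pad mm: origin 171.9 tip 167.7
```

Call:
play_rows --series '[{"fingers":1,"dx":-5,"dy":20,"dz":-10,"turn":0},{"fingers":1,"dx":-5,"dy":20,"dz":-15,"turn":0},{"fingers":1,"dx":-4,"dy":18,"dz":-15,"turn":0},{"fingers":1,"dx":-2,"dy":14,"dz":-15,"turn":0},{"fingers":1,"dx":-2,"dy":6,"dz":-15,"turn":0},{"fingers":1,"dx":0,"dy":0,"dz":-15,"turn":0}]'

```text
clock: 17.65
position: [0.5416, 0.2971, 0.0756]
ee_rot: [-0.015, 0.65, 0.759, 0.014]
contact_force: [-1.0, -0.2, -1.6]
width: 0.021
```

```bash
python3 s.py
```

```text
17.65 [0.5416 0.2971 0.0756] toolx yaw 1.7249 z axis [-0.0047  0.0407 -0.9992] F [-0.98 -0.16 -1.57] Mo [-0.06 -0.03 -0.04] w 0.021 tips 0.011 q [ 0.36  0.43  1.62  0.04  1.09 -1.38] qd 0.435
file yaw 0.155 pitch(tip up) -0.0412 roll 0.0345 | edge at file x -0.1112 lateral -0.4272 underside above edge mm -16.2 | to start dxdy [ -99.3 -456.6] to end [  11.3 -421.8]
to pad [ -2.  -10.7] turn -0.015 underside above pad mm: origin 83.2 tip 79.9
```

Call:
play_rows --series '[{"fingers":1,"dx":-1,"dy":-4,"dz":-14,"turn":-0.01},{"fingers":1,"dx":-1,"dy":-4,"dz":-14,"turn":0},{"fingers":1,"dx":-1,"dy":-2,"dz":-14,"turn":0},{"fingers":1,"dx":0,"dy":0,"dz":-14,"turn":0},{"fingers":1,"dx":0,"dy":0,"dz":-10,"turn":0}]'

```text
clock: 18.07
position: [0.5383, 0.294, 0.0003]
ee_rot: [-0.018, 0.654, 0.756, 0.014]
contact_force: [0.0, -0.3, -2.2]
width: 0.0212
```

```bash
python3 s.py
```

```text
18.0667 [5.383e-01 2.940e-01 3.000e-04] toolx yaw 1.7159 z axis [-0.0081  0.0446 -0.999 ] F [ 0.03 -0.26 -2.17] Mo [-0.02  0.01  0.01] w 0.0212 tips 0.011 q [ 0.36  0.5   1.71  0.06  0.92 -1.39] qd 0.278
file yaw 0.146 pitch(tip up) -0.0444 roll 0.0389 | edge at file x -0.1037 lateral -0.4256 underside above edge mm -91.5 | to start dxdy [ -96.1 -453.6] to end [  14.6 -418.8]
to pad [ 1.3 -7.7] turn -0.006 underside above pad mm: origin 7.9 tip 4.3
```

Call:
play_rows --series '[{"fingers":1,"dx":1,"dy":-5,"dz":-1,"turn":0},{"fingers":1,"dx":0,"dy":-3,"dz":-3,"turn":0},{"fingers":1,"dx":0,"dy":0,"dz":-2,"turn":0}]'

```text
clock: 18.32
position: [0.538, 0.2874, -0.0078]
ee_rot: [-0.02, 0.654, 0.756, 0.013]
contact_force: [-8.6, -2.3, 16.6]
width: 0.0212
```

```bash
python3 s.py
```

```text
18.3167 [ 0.538   0.2874 -0.0078] toolx yaw 1.7162 z axis [-0.0132  0.0454 -0.9989] F [-8.58 -2.28 16.63] Mo [-0.4   0.18 -0.1 ] w 0.0212 tips 0.011 q [ 0.35  0.51  1.72  0.06  0.91 -1.41] qd 0.015
file yaw 0.146 pitch(tip up) -0.0492 roll 0.0404 | edge at file x -0.1026 lateral -0.4191 underside above edge mm -99.1 | to start dxdy [ -95.8 -447. ] to end [  14.9 -412.2]
to pad [ 1.5 -1.1] turn -0.006 underside above pad mm: origin -0.2 tip -4.1
```

It is on the pad. I'll ease off a little and release.

Call:
play_rows --series '[{"fingers":1,"dx":1,"dy":0,"dz":1,"turn":0},{"fingers":0.3,"dx":0,"dy":0,"dz":0,"turn":0},{"fingers":-0.2,"dx":0,"dy":0,"dz":0,"turn":0},{"fingers":-0.2,"dx":0,"dy":0,"dz":0,"turn":0},{"fingers":-0.2,"dx":0,"dy":0,"dz":0,"turn":0}]'

```text
clock: 18.73
position: [0.5432, 0.2883, -0.003]
ee_rot: [-0.018, 0.654, 0.756, 0.017]
contact_force: [0.2, 1.0, 0.0]
width: 0.051
```

```bash
python3 s.py
```

```text
18.7333 [ 0.5432  0.2883 -0.003 ] toolx yaw 1.7151 z axis [-0.0049  0.0489 -0.9988] F [0.19 0.96 0.04] Mo [-0.03 -0.04 -0.04] w 0.051 tips 0.011 q [ 0.34  0.5   1.71  0.06  0.91 -1.41] qd 0.009
file yaw 0.145 pitch(tip up) -0.0406 roll 0.0427 | edge at file x -0.1074 lateral -0.4193 underside above edge mm -95.1 | to start dxdy [-101.  -447.9] to end [   9.7 -413. ]
to pad [-3.7 -2. ] turn -0.005 underside above pad mm: origin 4.6 tip 1.3
```

Call:
play_rows --series '[{"fingers":-0.2,"dx":0,"dy":0,"dz":15,"turn":0},{"fingers":-0.2,"dx":0,"dy":0,"dz":20,"turn":0},{"fingers":-0.2,"dx":0,"dy":0,"dz":25,"turn":0},{"fingers":-0.2,"dx":0,"dy":0,"dz":35,"turn":0},{"fingers":-0.2,"dx":0,"dy":0,"dz":35,"turn":0},{"fingers":-0.2,"dx":0,"dy":0,"dz":35,"turn":0},{"fingers":-0.2,"dx":0,"dy":0,"dz":20,"turn":0},{"fingers":-0.2,"dx":0,"dy":0,"dz":0,"turn":0}]'

```text
clock: 19.4
position: [0.5408, 0.2868, 0.1888]
ee_rot: [-0.019, 0.655, 0.756, 0.015]
contact_force: [0.4, 0.5, 0.5]
width: 0.051
```

```bash
python3 - <<'E'
from fit import *
st=get_state(); print(st["clock"],st["position"],np.abs(st["qd"]).max())
p=get_image("wrist"); c=cam(p,st)
q=[fit(c,M,i,z,masks_of(p,l)[0]["region"]) for l,M,i,z in(("file",FILE,[.54,.285,.15],.004),("pad",PAD,[.5385,.2855,.133],0))]
print(q); M=R.from_euler("z",q[1][0][2]).as_matrix()[:2,:2]; print("file in pad frame",(q[0][0][:2]-q[1][0][:2])@M,q[0][0][2]-q[1][0][2])
overlay(p,c,[((FILE,q[0][0],.004),(255,255,0)),((PAD,q[1][0],0),(255,0,255))],"fin.png",(60,40,440,320),s=2)
for l,z in(("screwdriver",.012),("spanner",.003)):
    for m in masks_of(p,l)[:1]:
        ys,xs=np.nonzero(m["region"]); r=cv2.minAreaRect(back(c,np.c_[xs,ys],z)[:,:2].astype(np.float32)); print(l,m["p"],r)
E
```

```text
19.4 [0.54082738 0.28684608 0.18878957] 0.022906676975874486
[(array([0.54224878, 0.28637495, 0.14409133]), np.float64(0.9480604546226438)), (array([0.53884337, 0.28562988, 0.1332175 ]), np.float64(0.7412910022158451))]
file in pad frame [0.00347419 0.00028615] 0.010873827523825541
screwdriver 0.68 ((0.5406014919281006, 0.12701711058616638), (0.028836194425821304, 0.18868152797222137), 84.93144989013672)
spanner 0.62 ((0.5065399408340454, 0.47539716958999634), (0.03308221697807312, 0.16340620815753937), 78.0921630859375)
```

View pics/fin.png

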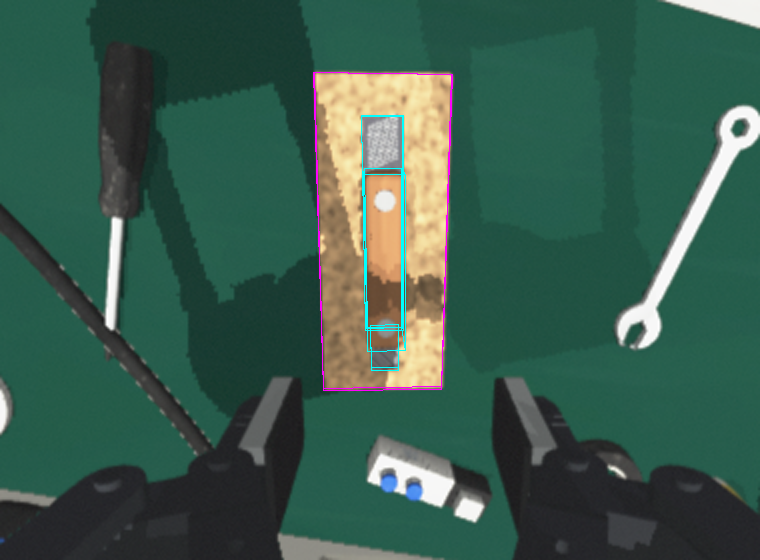

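The final picture shows the file grip-up on the pad near (385,240), centred to within 4 mm and 0.01 rad. The screwdriver and spanner are where they started, and the gripper is open and clear.

```bash
python3 -c "
from rig import sign_off; print(sign_off())"
```

```text
the job is handed in; nothing more can be done
None
```

I filed the plate edge with two forward strokes, laid the file back on its pad and handed the job in at about 19.5 s of the 51 s allowed.

**Strokes:** Each was one forward push square across the middle of the edge. The first ran from about 58 mm ahead of the file's centre to 58 mm behind it, the second from 58 mm to about 56 mm. Sideways error was about 2 mm or less. The press was about 4–5.7 mm by geometry. A force estimate agreed at first contact (about 5 mm), and later readings were about 1 N lower, suggesting nearer 3–4 mm. I lifted the file clear to bring it back, about 18 mm above the edge at the end of the return.

**Last checks:** The final wrist picture shows the file grip up and wholly on the pad, about 3.5 mm from the pad's centre and 0.01 rad off its axis. The screwdriver and spanner measured within about 3 mm of their first positions. The gripper was open and clear of everything.

**What failed or disagreed:**
- **First grasp:** It missed because the real fingertips sat about 36 mm shorter than the stated tool point. I found this in the pictures and grasped lower on the second try.
- **Levelness:** The tool tilt drifted while I carried the file, so by the reported pose it was 0.05–0.06 rad (about 3°) tip-down during the strokes. I could not take that out, so I lowered the file gradually along each stroke to keep the press even.
- **Plate and edge position:** The plate masks fitted poorly (overlap 0.55–0.84), so I took the edge from its corners in the wrist image. The cameras disagreed by a few millimetres.

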